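# Close the coffee-table canisters

## Task

The coffee break is over: put each of the four wooden lids on the white canister of its own shape and size, so that every lid is fully seated, level and lined up with its canister. Leave the canisters standing where they are, and do not knock over the glass that stands among them.

Things in the scene. Friction and masses are not known exactly. Their poses are not given: they have to be found in the camera images.
- lid_large: Loose dark wooden lid, right way up: 8 mm thick plug below, wider 6 mm plate, steel grip from 14 to 44 mm above the origin (centre of the plug's underside, z up). Larger round lid: plate diameter 110 mm, plug 76 mm; grip a round knob, diameter 22 mm. About 0.11 kg. Seated, its plate lies on the rim and its origin is 52 mm above the canister's; some 8 mm play each way.
- lid_small: Loose dark wooden lid, right way up: 8 mm thick plug below, wider 6 mm plate, steel grip from 14 to 44 mm above the origin (centre of the plug's underside, z up). Smaller round lid: plate diameter 80 mm, plug 46 mm; grip a round knob, diameter 22 mm. About 0.07 kg. Seated, its plate lies on the rim and its origin is 62 mm above the canister's; some 8 mm play each way.
- lid_square: Loose dark wooden lid, right way up: 8 mm thick plug below, wider 6 mm plate, steel grip from 14 to 44 mm above the origin (centre of the plug's underside, z up). Square lid: plate 90 x 90 mm, plug 56 x 56 mm; grip a bar, 40 mm along x, 16 mm along y. 0.1 kg. Fits at any quarter turn. Seated, its plate lies on the rim and its origin is 52 mm above the canister's; some 8 mm play each way.
- lid_oblong: Loose dark wooden lid, right way up: 8 mm thick plug below, wider 6 mm plate, steel grip from 14 to 44 mm above the origin (centre of the plug's underside, z up). Oblong lid: plate 122 (x) by 76 mm (y), plug 88 x 42 mm; grip a bar, 40 mm along x, 16 mm along y. 0.1 kg. Fits either way round. Seated, its plate lies on the rim and its origin is 47 mm above the canister's; some 8 mm play each way.
- tin_large: White open canister standing loose on the table, walls 4 mm, 0.4 to 0.8 kg. Origin: centre of its underside, z up. Larger round canister (biscuits inside): outer diameter 100 mm, height 60 mm, mouth 92 mm.
- tin_small: White open canister standing loose on the table, walls 4 mm, 0.4 to 0.8 kg. Origin: centre of its underside, z up. Smaller round canister (a coffee pod inside): outer diameter 70 mm, height 70 mm, mouth 62 mm.
- tin_square: White open canister standing loose on the table, walls 4 mm, 0.4 to 0.8 kg. Origin: centre of its underside, z up. Square canister (tea bags inside): outside 80 x 80 mm with sides along x and y, height 60 mm, mouth 72 x 72 mm.
- tin_oblong: White open canister standing loose on the table, walls 4 mm, 0.4 to 0.8 kg. Origin: centre of its underside, z up. Oblong canister (sugar sticks inside): outside 112 mm along x by 66 mm along y, height 55 mm, mouth 104 x 58 mm.
- glass: Clear drinking glass standing upside down among the canisters: 70 mm in diameter at the table, 90 mm tall. Origin: centre of the end on the table. Not to be knocked over.
Things that resemble listed ones, but are neither listed nor needed, are in the scene too. Leave any orange or yellow look-alike of the lid_oblong alone.

How it is judged:
By the outcome, as a careful person would: the job done as asked, in the order asked, and still so for the second after the job is handed in, with the robot touching nothing.
It also fails if it takes over 96 s, if anything falls off the work surface, if the arm or the gripper's body presses on something with over 40 N, if the wrist force passes 120 N, or if a joint passes its speed limit or range.

## Robot

A 6-joint arm with a two-finger parallel gripper is mounted at the origin on the work surface. World frame = base frame: x ahead of the robot, y to its left, z up, the work surface at z = 0. Lengths are in m, angles in rad, forces in N, time in s.
With the tool pointing down it reaches from about 0.25 to 0.775 m from the base axis. Payload 4 kg.
Tool frame: the origin (TCP) lies on the centre line of the jaws, within the pads' length; the fingertips stand 22 mm ahead of it and the grasp point (between the pads) lies 3 mm ahead of it; z points along the fingers, y is the direction in which the jaws open and shut (so a half turn about z gives the same grasp; the last joint's range is limited). The gripper opens to 94 mm and grips with 3 to 60 N. Pads are 16 mm wide; open, the fingers measure 119 mm over their backs; the gripper's body (75 mm by 177 mm) begins 78 mm behind the grasp point.
Start: joints at [-1.232, 0.087, 1.371, -0, 1.684, -0.103], TCP at [0.235, -0.497, 0.228] pointing down, gripper open.
Joint ranges: [-3.1, 3.1], [-0.76, 2.03], [0.27, 2.55], [-1.08, 4.22], [0.17, 2.65], [-2.57, 2.57]. Speed limits (rad/s): [2.79, 2.79, 3.14, 3.14, 3.14, 3.14].

## Interface

Orientations are given as [roll, pitch, yaw] about the fixed x, y, z axes, in that order (R = Rz(yaw) Ry(pitch) Rx(roll)).
In Python, from bench import robot gives the robot as it stands. The module is installed in compiled form; this text tells all that it offers.
- The arm moves only by the shell command python3 -m inch 'ROWS'. ROWS is JSON, a list of rows, each an object with "linear": the shift along the world's x, y, z scaled (see below), a list of three; "twist": the turn about the world's z scaled (see below); "gripper": the opening, from 0 (shut) to 1 (fully open). In form: [{"linear": [x, y, z], "twist": twist, "gripper": gripper}, ...]. A call has 1 to 10 rows; each row is the pose to reach, as a shift and turn from the pose commanded when the call began; what a row does not reach only later rows make up. The controller multiplies each number of a shift by 0.1 m and each number of a turn by 60 degrees. A row lasts 1/12 s, in which the tool goes at most 41.7 mm and 7.16 degrees, less where a joint would pass 70% of its speed; a pose out of reach is approached as far as the arm can. A call with a number of a shift or a turn outside -1 to 1 is refused whole. A call with a gripper value outside its range is refused whole. The fingers move at their own pace and stop on an object; the grip force is fixed at half the most. Time passes only in rows, so rows that repeat a pose let the fingers close. It gives the time, the measured TCP pose, the force and the opening at its end, in the units of the state.
- robot.get_obs(): the state, without advancing time (a new reading comes with each control period).
- robot.snapshot(name): name is "scene" or "side" or "wrist"; returns a dict with "image" (400x640x3 uint8, red, green, blue), "depth" (400x640 float32, m along the optical axis (not along the pixel's ray), 0 where there is no reading), "mtx" (3x3 intrinsics, pixels), "rvec" (rotation vector, rad) and "tvec" (3), from world to camera coordinates, as OpenCV has them; the wrist camera has in their place "hand_eye" (4x4, takes a point from camera to tool coordinates, whose origin is the TCP and whose axes are the flange's). Camera axes: x right, y down, z forward; pixel columns grow to the right and rows downward; lengths in m; the calibration is good to about 2 mm. A picture is of the moment at which its call begins: read the wrist's pose just before it.
- robot.close_job(): hands the job in, once; it reports no verdict.
The state is a dict: "time": time; "joint_positions": joint angles; "qvel": joint speeds; "joint_torque": joint torques, N m; "tool_pos": TCP position; "ee_rot": TCP orientation; "wrist_force": force on the tool from outside, world axes, zero at the start; "wrist_torque": the same for the moment, N m; "width": finger opening in m.
Only numpy, scipy, OpenCV 4.12 (cv2) and the standard library are available. Lean on these libraries where they do the work, as an engineer would, in place of code of your own. Each camera call takes 0.05 s, during which the arm holds its last target.

## Working session

There is one attempt and no reset: what is moved stays moved. The work goes in short steps, Python scripts to look and compute and a shell command to move; the robot and the scene stay as the last step left them, time stands still between calls to the robot, and variables do not carry over. Pictures are saved under pics/ and viewed, and the job is handed in when it is done.

```bash
mkdir -p pics; ls; python3 - <<'E'
from bench import robot
import cv2,pickle
print(robot.get_obs())
for n in("scene","side","wrist"):
    s=robot.snapshot(n); pickle.dump(s,open(f"pics/{n}0.pkl","wb")); cv2.imwrite(f"pics/{n}0.png",s["image"][:,:,::-1])
    print(n,s["mtx"].tolist(),s.get("rvec"),s.get("tvec"),s.get("hand_eye"))
E
```

```text
pics
{'time': 0.0, 'joint_positions': array([-1.23212212e+00,  8.79696147e-02,  1.37222285e+00, -2.57865146e-05,
        1.68359117e+00, -1.03113560e-01]), 'qvel': array([-0.00091658,  0.00031112, -0.00067291, -0.00184286,  0.00071318,
       -0.00100068]), 'joint_torque': array([-2.15231994e-03, -3.40184963e+01, -3.02433443e+01,  7.15267262e-02,
        3.29796073e-02, -1.57827499e-04]), 'tool_pos': array([ 0.23497383, -0.49673831,  0.22631207]), 'ee_rot': array([-3.13941067e+00, -2.00027193e-04,  4.41784670e-01]), 'wrist_force': array([ 0.36187669, -0.36256569, -0.69752814]), 'wrist_torque': array([-0.00438783, -0.03488397,  0.01827381]), 'width': 0.09413165444368607}
scene [[366.30343876806126, 0.0, 322.5083027318079], [0.0, 366.30343876806126, 201.51308684163897], [0.0, 0.0, 1.0]] [ 1.80203589  1.39082552 -0.74384829] [-0.13747831 -0.18902231  1.47587723] None
side [[509.21183087463913, 0.0, 323.38275442775574], [0.0, 509.21183087463913, 201.18178212516048], [0.0, 0.0, 1.0]] [ 0.42033087 -2.61520707  1.34718107] [0.43470516 0.09293673 1.52356653] None
wrist [[346.69437059544777, 0.0, 318.78727256047637], [0.0, 346.69437059544777, 201.8812088746347], [0.0, 0.0, 1.0]] None None [[ 6.22188507e-04 -9.71682075e-01 -2.36291259e-01  6.82827141e-02]
 [ 9.99998922e-01  9.18796441e-04 -1.14515533e-03  1.23776391e-03]
 [ 1.32983048e-03 -2.36290291e-01  9.71681599e-01 -1.57890923e-01]
 [ 0.00000000e+00  0.00000000e+00  0.00000000e+00  1.00000000e+00]]
```

View pics/scene0.png

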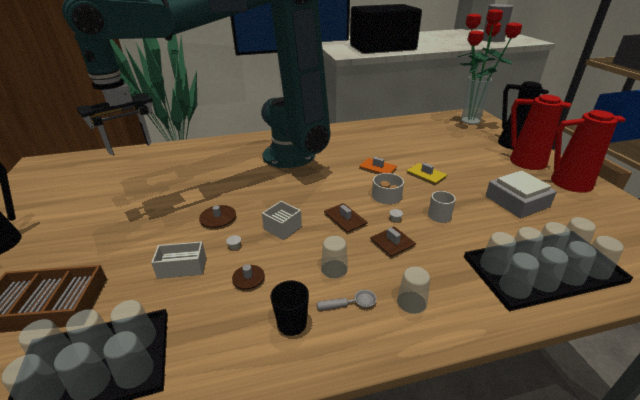

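View pics/side0.png

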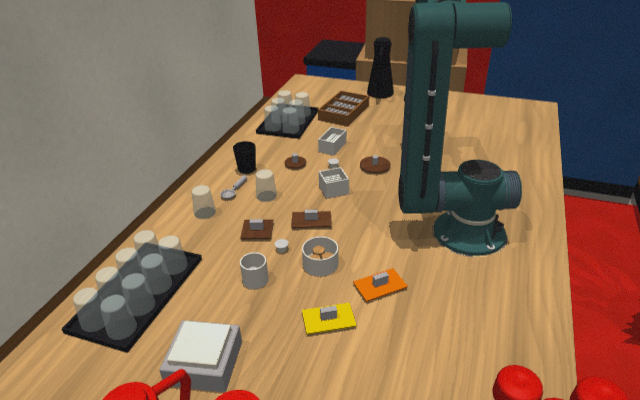

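View pics/wrist0.png

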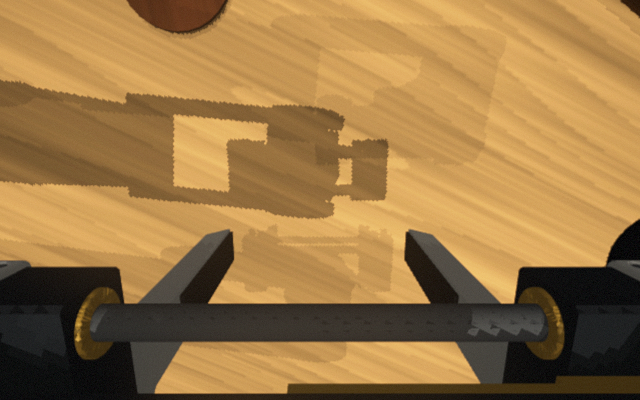

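The scene view shows the tins at about (180,258) oblong, (282,220) square, (388,188) large and (441,206) small. The dark lids are at (218,216), (249,276), (346,217) and (393,241), with glasses at (334,256) and (414,289). The side view shows the same things. Next I measure them with depth.

```bash
cat > h.py <<'E'
import numpy as np,cv2,pickle
def load(n): return pickle.load(open(f"pics/{n}.pkl","rb"))
def Rt(s):
    R=cv2.Rodrigues(np.array(s["rvec"],float))[0]; return R,np.array(s["tvec"],float).ravel()
def cloud(s):
    R,t=Rt(s);K=s["mtx"];d=s["depth"];v,u=np.mgrid[:400,:640]
    c=np.stack([(u-K[0,2])/K[0,0]*d,(v-K[1,2])/K[1,1]*d,d],-1)
    P=(c-t)@R; P[d<=0]=np.nan; return P
def onplane(s,uv,z):
    R,t=Rt(s);uv=np.atleast_2d(np.array(uv,float));r=np.c_[uv,np.ones(len(uv))]@np.linalg.inv(s["mtx"]).T@R
    o=-R.T@t; return o+r*((z-o[2])/r[:,2])[:,None]
E
python3 - <<'E'
from h import *
for n in("scene0","side0"):
    s=load(n);P=cloud(s);im=s["image"];hsv=cv2.cvtColor(im,cv2.COLOR_RGB2HSV)
    print(n)
    ws=(P[...,0]>0.1)&(P[...,0]<0.95)&(abs(P[...,1])<0.7)
    z=P[...,2]
    # anything above table
    m=(ws&(z>0.006)&(z<0.1)).astype(np.uint8)
    k,l,st,c=cv2.connectedComponentsWithStats(m)
    for i in range(1,k):
        if st[i,4]<40: continue
        q=P[l==i]; rgb=im[l==i].mean(0).astype(int)
        print(st[i,:5],c[i].round(),"x",q[:,0].min().round(3),q[:,0].max().round(3),"y",q[:,1].min().round(3),q[:,1].max().round(3),"z",np.percentile(q[:,2],[50,98]).round(3),rgb)
    print("table z",np.nanmedian(z[ws]))
E
```

```text
scene0
[ 359  157   45   46 1183] [384. 180.] x 0.132 0.434 y 0.214 0.368 z [0.032 0.06 ] [111  86  64]
[407 163  40  21 433] [427. 172.] x 0.222 0.366 y 0.393 0.515 z [0.014 0.044] [144 125  45]
[ 486  170   62   47 1859] [518. 193.] x 0.46 0.605 y 0.575 0.7 z [0.059 0.077] [107 105  97]
[428 191  28  30 660] [441. 205.] x 0.492 0.564 y 0.342 0.412 z [0.046 0.07 ] [90 86 78]
[ 262  201   40   37 1017] [281. 219.] x 0.406 0.515 y -0.154 -0.043 z [0.041 0.06 ] [98 95 86]
[324 203  44  30 652] [345. 217.] x 0.402 0.542 y 0.037 0.146 z [0.014 0.044] [73 50 36]
[199 205  37  23 647] [217. 216.] x 0.308 0.419 y -0.338 -0.23 z [0.013 0.043] [70 46 30]
[390 209  13  12 116] [396. 214.] x 0.486 0.527 y 0.221 0.26 z [0.023 0.025] [132 129 119]
[ 464  217  170   93 8958] [549. 261.] x 0.707 0.897 y 0.346 0.692 z [0.067 0.097] [71 71 65]
[370 226  46  31 745] [392. 241.] x 0.553 0.667 y 0.129 0.24 z [0.014 0.044] [71 50 36]
[226 235  15  14 152] [233. 241.] x 0.487 0.527 y -0.261 -0.223 z [0.023 0.025] [136 132 122]
[321 236  27  42 948] [334. 256.] x 0.636 0.699 y -0.031 0.034 z [0.063 0.091] 
[... 1622 characters left out ...]
98 71 54]
[  61  230  141  122 8053] [131. 290.] x 0.702 0.895 y 0.347 0.693 z [0.065 0.098] [94 95 90]
[ 302  237   37   39 1199] [320. 255.] x 0.327 0.427 y 0.211 0.321 z [0.036 0.06 ] [131 120 105]
[275 239  14  13 130] [281. 245.] x 0.486 0.526 y 0.219 0.266 z [0.022 0.027] [176 172 163]
[240 253  28  36 824] [254. 270.] x 0.488 0.559 y 0.341 0.419 z [0.045 0.071] [123 118 110]
[ 353  269   55   33 1021] [380. 285.] x 0.129 0.267 y 0.239 0.374 z [0.014 0.044] [195 110  30]
[ 302  303   55   32 1248] [328. 318.] x 0.219 0.36 y 0.393 0.52 z [0.014 0.044] [196 173  29]
[ 167  321   75   65 2571] [209. 343.] x 0.44 0.599 y 0.578 0.7 z [0.074 0.079] [186 186 177]
table z 0.0012155881472532075
```

```bash
cat > meas.py <<'E'
from h import *
lids={"lid_large":(.361,-.284,1),"lid_small":(.643,-.213,1),"lid_oblong":(.47,.092,0),"lid_square":(.61,.186,0)}
tins={"tin_large":(.378,.266,.06,1),"tin_small":(.526,.378,.07,1),"tin_square":(.46,-.098,.06,0),"tin_oblong":(.556,-.378,.055,0)}
def circ(Q):
    A=np.c_[2*Q,np.ones(len(Q))];b=(Q**2).sum(1);x=np.linalg.lstsq(A,b,rcond=None)[0];return x[:2],np.sqrt(x[2]+x[:2]@x[:2])
def rect(Q):
    r=cv2.minAreaRect((Q*1000).astype(np.float32));(cx,cy),(w,h),a=r
    if w<h: w,h,a=h,w,a+90
    return f"c {cx:.1f} {cy:.1f} size {w:.1f} {h:.1f} yaw {((a+90)%180)-90:.1f}"
def run(names):
  for n in names:
    s=load(n);P=cloud(s);z=P[...,2];print(n)
    for k,(x,y,r) in lids.items():
        near=np.hypot(P[...,0]-x,P[...,1]-y)<.085
        m=near&(z>.0065)&(z<.05); m=m.astype(np.uint8);kk,l,st,c=cv2.connectedComponentsWithStats(m);i=1+st[1:,4].argmax();m=(l==i)
        top=m&(z>.0115)&(z<.0175)
        # plate-top pixels cast on z=.014
        v,u=np.nonzero(top);Q=onplane(s,np.c_[u,v],.014)[:,:2]
        hull=cv2.convexHull((Q*1000).astype(np.float32))[:,0]/1000
        g=m&(z>.040);v,u=np.nonzero(g);G=onplane(s,np.c_[u,v],.044)[:,:2]
        print(k,"grip",rect(G),"plate",(np.r_[circ(hull)[0],circ(hull)[1]]*1000).round(1) if r else rect(Q))
    for k,(x,y,h,r) in tins.items():
        near=np.hypot(P[...,0]-x,P[...,1]-y)<.085
        m=near&(z>h-.004)&(z<h+.006)
        v,u=np.nonzero(m);Q=onplane(s,np.c_[u,v],h)[:,:2]
        hull=cv2.convexHull((Q*1000).astype(np.float32))[:,0]/1000
        print(k,len(u),"rim",(np.r_[circ(hull)[0],circ(hull)[1]]*1000).round(1) if r else rect(Q))
E
python3 -c "
from meas import *
run(['scene0','side0'])"
```

```text
scene0
lid_large grip c 368.0 -283.4 size 25.1 18.6 yaw 24.5 plate [ 365.6 -283.4   54.4]
lid_small grip c 645.3 -215.1 size 21.2 19.2 yaw -5.1 plate [ 646.1 -214.6   39.5]
lid_oblong grip c 474.0 90.8 size 42.2 17.1 yaw 19.7 plate c 473.6 91.4 size 124.7 77.2 yaw 19.3
lid_square grip c 614.2 185.5 size 40.9 17.1 yaw 19.5 plate c 613.0 185.4 size 91.9 91.6 yaw -73.0
tin_large 104 rim [384.1 263.2  50.1]
tin_small 83 rim [530.4 376.1  35. ]
tin_square 154 rim c 462.5 -98.6 size 85.2 82.4 yaw 37.6
tin_oblong 257 rim c 557.7 -378.5 size 113.0 70.4 yaw 82.4
side0
lid_large grip c 356.8 -273.9 size 21.0 18.0 yaw -73.2 plate [ 359.8 -278.4   53.7]
lid_small grip c 640.7 -210.3 size 22.2 18.1 yaw -68.7 plate [ 640.  -208.7   39.7]
lid_oblong grip c 465.3 97.3 size 37.4 15.4 yaw 17.2 plate c 466.5 96.9 size 121.5 80.2 yaw 20.0
lid_square grip c 606.6 192.3 size 38.7 22.6 yaw 25.1 plate c 606.9 190.6 size 90.3 87.3 yaw 17.4
tin_large 154 rim [376.5 269.5  50.4]
tin_small 123 rim [522.9 382.6  35.1]
tin_square 100 rim c 455.3 -93.4 size 85.6 80.5 yaw -53.0
tin_oblong 73 rim c 551.2 -369.5 size 123.4 69.1 yaw 81.8
```

```bash
python3 -m inch '[{"linear":[0.43,0.72,0],"twist":0,"gripper":1},{"linear":[0.43,0.72,0],"twist":0,"gripper":1},{"linear":[0.43,0.72,0],"twist":0,"gripper":1}]'
python3 -m inch '[{"linear":[0.43,0.72,0],"twist":0,"gripper":1},{"linear":[0.43,0.72,0],"twist":0,"gripper":1},{"linear":[0.43,0.72,0],"twist":0,"gripper":1}]'
python3 -m inch '[{"linear":[0.42,0.72,0],"twist":0,"gripper":1},{"linear":[0.42,0.72,0],"twist":0,"gripper":1},{"linear":[0.42,0.72,0],"twist":0,"gripper":1},{"linear":[0.42,0.72,0],"twist":0,"gripper":1},{"linear":[0.42,0.72,0],"twist":0,"gripper":1},{"linear":[0.42,0.72,0],"twist":0,"gripper":1}]'
cat > wr.py <<'E'
from bench import robot
from h import *
from scipy.spatial.transform import Rotation as Ro
def wsnap(name):
    o=robot.get_obs();s=robot.snapshot("wrist")
    T=np.eye(4);T[:3,:3]=Ro.from_euler("xyz",o["ee_rot"]).as_matrix();T[:3,3]=o["tool_pos"]
    W=T@s["hand_eye"]; Wi=np.linalg.inv(W)
    s["rvec"]=cv2.Rodrigues(Wi[:3,:3])[0].ravel();s["tvec"]=Wi[:3,3]
    pickle.dump(s,open(f"pics/{name}.pkl","wb"));cv2.imwrite(f"pics/{name}.png",s["image"][:,:,::-1])
    print("t",round(o["time"],2),"tcp",o["tool_pos"].round(4),"rot",np.degrees(o["ee_rot"]).round(2),"F",o["wrist_force"].round(1),"w",round(o["width"],4))
    return s
E
python3 -c "
from wr import *
s=wsnap('w1');P=cloud(s);z=P[...,2]
import meas
print('table',np.nanmedian(z[150,100:200]))
meas.tins={};meas.lids={'lid_large':(.363,-.281,1)}
meas.run(['w1'])"
```

```text
time: 0.4
tool_pos: [0.2808, -0.4205, 0.2274]
ee_rot: [-3.139, -0.003, 0.447]
wrist_force: [0.4, -0.0, 0.0]
width: 0.0942
time: 0.65
tool_pos: [0.3238, -0.3484, 0.2277]
ee_rot: [-3.14, -0.003, 0.449]
wrist_force: [0.4, -0.5, 0.3]
width: 0.0939
time: 1.15
tool_pos: [0.3626, -0.2823, 0.2273]
ee_rot: [3.141, 0.001, 0.44]
wrist_force: [-0.3, 0.0, -0.3]
width: 0.0945
t 1.15 tcp [ 0.3626 -0.2823  0.2273] rot [1.7999e+02 4.0000e-02 2.5230e+01] F [-0.3  0.  -0.3] w 0.0945
table 0.0008167466389245374
w1
lid_large grip c 362.5 -283.5 size 20.5 20.1 yaw 25.3 plate [ 362.2 -283.7   54.6]
```

View pics/w1.png

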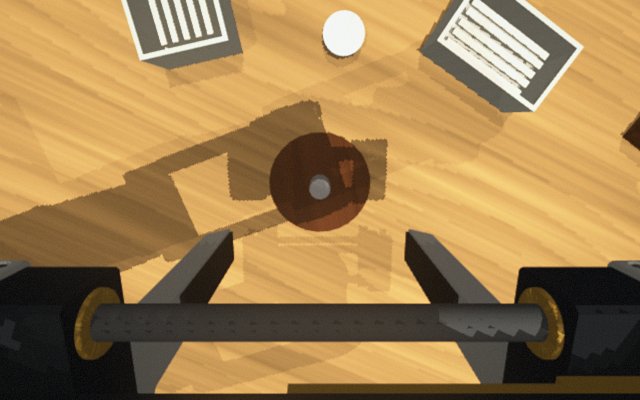

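The wrist view shows the knob at (319,187). The lid centre measures (362,-284) mm and the radius 54.6 mm, close to the 55 mm given. I'll descend and grip it.

```bash
python3 -m inch '[{"linear":[0,-0.02,-0.98],"twist":0,"gripper":1},{"linear":[0,-0.02,-0.98],"twist":0,"gripper":1},{"linear":[0,-0.02,-0.98],"twist":0,"gripper":1}]'
python3 -m inch '[{"linear":[0,0,-0.4],"twist":0,"gripper":1},{"linear":[0,0,-0.7],"twist":0,"gripper":1},{"linear":[0,0,-0.9],"twist":0,"gripper":1},{"linear":[0,0,-0.9],"twist":0,"gripper":1},{"linear":[0,0,-0.9],"twist":0,"gripper":1},{"linear":[0,0,-0.9],"twist":0,"gripper":0},{"linear":[0,0,-0.9],"twist":0,"gripper":0},{"linear":[0,0,-0.9],"twist":0,"gripper":0},{"linear":[0,0,-0.9],"twist":0,"gripper":0},{"linear":[0,0,-0.9],"twist":0,"gripper":0}]'
python3 -m inch '[{"linear":[0,0,0],"twist":0,"gripper":0},{"linear":[0,0,0],"twist":0,"gripper":0},{"linear":[0,0,0],"twist":0,"gripper":0}]'
```

```text
time: 1.45
tool_pos: [0.36, -0.2822, 0.1237]
ee_rot: [-3.133, 0.003, 0.439]
wrist_force: [-0.1, 0.8, -1.2]
width: 0.0942
time: 2.28
tool_pos: [0.3632, -0.2833, 0.0397]
ee_rot: [3.141, -0.0, 0.442]
wrist_force: [-0.1, 0.4, 0.8]
width: 0.0641
time: 2.53
tool_pos: [0.3632, -0.2831, 0.0395]
ee_rot: [3.141, 0.0, 0.442]
wrist_force: [-0.2, -0.1, -0.3]
width: 0.0443
```

```bash
python3 -m inch '[{"linear":[0,0,0],"twist":0,"gripper":0},{"linear":[0,0,0],"twist":0,"gripper":0},{"linear":[0,0,0],"twist":0,"gripper":0},{"linear":[0,0,0],"twist":0,"gripper":0},{"linear":[0,0,0],"twist":0,"gripper":0},{"linear":[0,0,0.3],"twist":0,"gripper":0},{"linear":[0,0,0.6],"twist":0,"gripper":0},{"linear":[0,0,1],"twist":0,"gripper":0},{"linear":[0,0,1],"twist":0,"gripper":0}]'
python3 -m inch '[{"linear":[0,0,0.6],"twist":0,"gripper":0},{"linear":[0,0,0.6],"twist":0,"gripper":0},{"linear":[0,0,0.6],"twist":0,"gripper":0}]'
python3 -c "
from wr import *
s=wsnap('w2')"
```

```text
time: 3.28
tool_pos: [0.3664, -0.2864, 0.1476]
ee_rot: [3.128, -0.005, 0.442]
wrist_force: [2.2, -0.9, 0.1]
width: 0.0216
time: 3.53
tool_pos: [0.3648, -0.2849, 0.2041]
ee_rot: [3.133, -0.003, 0.442]
wrist_force: [0.9, -0.6, -0.0]
width: 0.0215
t 3.53 tcp [ 0.3648 -0.2849  0.2041] rot [179.49  -0.18  25.31] F [ 0.9 -0.6 -0. ] w 0.0215
```

View pics/w2.png

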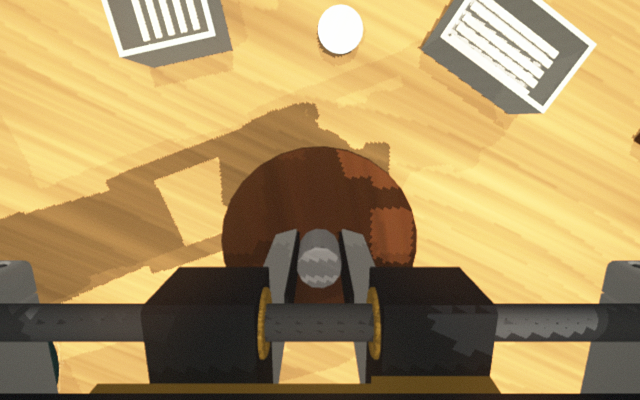

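```bash
for i in 1; do python3 -m inch '[{"linear":[0,1,0],"twist":0,"gripper":0},{"linear":[0,1,0],"twist":0,"gripper":0},{"linear":[0,1,0],"twist":0,"gripper":0}]'
python3 -m inch '[{"linear":[0,1,0],"twist":0,"gripper":0},{"linear":[0,1,0],"twist":0,"gripper":0},{"linear":[0,1,0],"twist":0,"gripper":0}]'
python3 -m inch '[{"linear":[0,1,0],"twist":0,"gripper":0},{"linear":[0,1,0],"twist":0,"gripper":0},{"linear":[0,1,0],"twist":0,"gripper":0}]'
python3 -m inch '[{"linear":[0,1,0],"twist":0,"gripper":0},{"linear":[0,1,0],"twist":0,"gripper":0},{"linear":[0,1,0],"twist":0,"gripper":0},{"linear":[0,1,0],"twist":0,"gripper":0},{"linear":[0,1,0],"twist":0,"gripper":0},{"linear":[0,1,0],"twist":0,"gripper":0}]'
done
python3 -c "
from wr import *
s=wsnap('w3')
import meas
meas.lids={}
meas.tins={k:v for k,v in meas.tins.items() if k in('tin_large','tin_small')}
meas.run(['w3'])"
```

```text
time: 3.83
tool_pos: [0.3618, -0.1794, 0.1968]
ee_rot: [-3.136, 0.001, 0.443]
wrist_force: [-0.1, 1.0, -1.5]
width: 0.0216
time: 4.08
tool_pos: [0.3616, -0.0792, 0.1969]
ee_rot: [-3.137, 0.002, 0.445]
wrist_force: [0.5, 0.4, -1.1]
width: 0.0211
time: 4.33
tool_pos: [0.3615, 0.0206, 0.1971]
ee_rot: [-3.138, 0.002, 0.446]
wrist_force: [0.4, -0.9, -0.6]
width: 0.0213
time: 4.83
tool_pos: [0.3626, 0.116, 0.198]
ee_rot: [3.141, 0.003, 0.441]
wrist_force: [-0.7, 0.2, -1.9]
width: 0.0216
t 4.83 tcp [0.3626 0.116  0.198 ] rot [1.7999e+02 1.7000e-01 2.5290e+01] F [-0.7  0.2 -1.9] w 0.0216
w3
tin_large 2314 rim [379.1 264.5  49.9]Traceback (most recent call last):
  File "<string>", line 7, in <module>
    meas.run(['w3'])
    ~~~~~~~~^^^^^^^^
  File "meas.py", line 26, in run
    hull=cv2.convexHull((Q*1000).astype(np.float32))[:,0]/1000
         ~~~~~~~~~~~~~~~~~~~~~~~~~~~~~~~~~~~~~~~~~~~^^^^^
TypeError: 'NoneType' object is not subscriptable
```

View pics/w3.png

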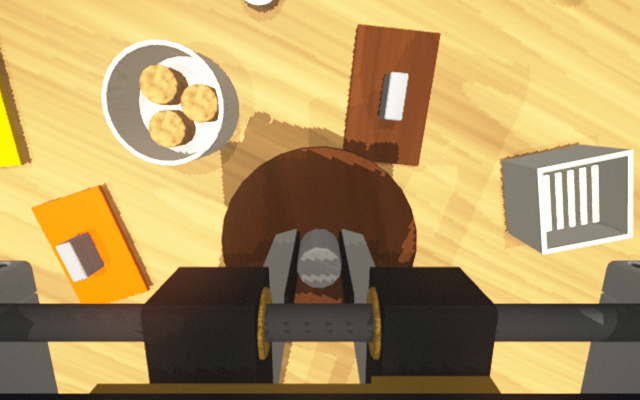

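The wrist view shows the held lid, and the large tin's rim around (163,100). Its centre is (379,264.5) and its radius 49.9, which matches.

```bash
python3 -m inch '[{"linear":[0.08,0.75,0],"twist":0,"gripper":0},{"linear":[0.08,0.75,0],"twist":0,"gripper":0}]'
python3 -m inch '[{"linear":[0.08,0.73,-0.2],"twist":0,"gripper":0},{"linear":[0.08,0.73,-0.4],"twist":0,"gripper":0},{"linear":[0.08,0.73,-0.7],"twist":0,"gripper":0},{"linear":[0.08,0.73,-0.9],"twist":0,"gripper":0},{"linear":[0.08,0.73,-0.9],"twist":0,"gripper":0},{"linear":[0.08,0.73,-0.9],"twist":0,"gripper":0}]'
python3 -m inch '[{"linear":[0,0,-0.05],"twist":0,"gripper":0},{"linear":[0,0,-0.1],"twist":0,"gripper":0},{"linear":[0,0,-0.14],"twist":0,"gripper":0},{"linear":[0,0,-0.16],"twist":0,"gripper":0},{"linear":[0,0,-0.18],"twist":0,"gripper":0},{"linear":[0,0,-0.18],"twist":0,"gripper":0},{"linear":[0,0,-0.18],"twist":0,"gripper":0}]'
```

```text
time: 5.05
tool_pos: [0.3722, 0.1904, 0.1994]
ee_rot: [3.141, -0.001, 0.434]
wrist_force: [1.4, -0.3, -0.3]
width: 0.0215
time: 5.55
tool_pos: [0.3789, 0.2632, 0.1083]
ee_rot: [3.141, 0.003, 0.44]
wrist_force: [0.3, -0.2, 0.4]
width: 0.0214
time: 6.13
tool_pos: [0.3792, 0.2649, 0.0917]
ee_rot: [3.142, -0.0, 0.442]
wrist_force: [-0.6, 0.3, -0.9]
width: 0.0215
```

```bash
python3 -c "
import meas
meas.lids={k:v for k,v in meas.lids.items() if k in('lid_oblong',)}
meas.tins={k:v for k,v in meas.tins.items() if k in('tin_square',)}
meas.run(['w3'])"
```

```text
w3
lid_oblong grip c 468.8 92.6 size 39.8 16.4 yaw 19.5 plate c 469.0 92.3 size 121.8 76.1 yaw 19.6
tin_square 2421 rim c 458.1 -96.9 size 83.5 81.7 yaw -52.8
```

```bash
python3 -m inch '[{"linear":[0,0,0],"twist":0,"gripper":0.6},{"linear":[0,0,0],"twist":0,"gripper":0.6},{"linear":[0,0,0],"twist":0,"gripper":0.6},{"linear":[0,0,0],"twist":0,"gripper":0.6},{"linear":[0,0,0.2],"twist":0,"gripper":0.6},{"linear":[0,0,0.6],"twist":0,"gripper":0.6},{"linear":[0,0,1],"twist":0,"gripper":0.6},{"linear":[0,0,1],"twist":0,"gripper":0.6},{"linear":[0,0,1],"twist":0,"gripper":0.6}]'
python3 -m inch '[{"linear":[0.45,-0.85,0.3],"twist":0,"gripper":0.6},{"linear":[0.45,-0.85,0.3],"twist":0,"gripper":0.6},{"linear":[0.45,-0.85,0.3],"twist":0,"gripper":0.6},{"linear":[0.45,-0.85,0.3],"twist":-0.1,"gripper":0.6},{"linear":[0.45,-0.85,0.3],"twist":-0.1,"gripper":0.6},{"linear":[0.45,-0.85,0.3],"twist":-0.1,"gripper":0.6}]'
python3 -c "
from wr import *
s=wsnap('w4')
import meas
meas.tins={k:v for k,v in meas.tins.items() if k in('tin_small',)}
meas.lids={k:v for k,v in meas.lids.items() if k in('lid_square','lid_oblong')}
meas.lids['seated']=(.379,.2645,1)
P=cloud(s);print(np.nanmax(P[...,2][:200]))
m=(np.hypot(P[...,0]-.379,P[...,1]-.2645)<.05)&(P[...,2]>.05);z=P[m][:,2];print('lid heights',np.percentile(z,[5,50,95,99]).round(4))
m&=(P[...,2]<.075);A=np.c_[P[m][:,:2],np.ones(m.sum())];print('slope',np.linalg.lstsq(A,P[m][:,2],rcond=None)[0])
v,u=np.nonzero(m);Q=onplane(s,np.c_[u,v],.066)[:,:2];print(meas.circ(cv2.convexHull((Q*1000).astype(np.float32))[:,0]))
del meas.lids['seated']
meas.run(['w4'])
"
```

```text
time: 6.88
tool_pos: [0.3808, 0.2657, 0.1949]
ee_rot: [-3.141, -0.007, 0.442]
wrist_force: [-0.3, 0.7, -0.6]
width: 0.0564
time: 7.38
tool_pos: [0.4235, 0.1795, 0.2199]
ee_rot: [-3.141, 0.003, 0.339]
wrist_force: [0.6, 0.9, 0.1]
width: 0.0562
t 7.38 tcp [0.4235 0.1795 0.2199] rot [-1.7998e+02  1.7000e-01  1.9420e+01] F [0.6 0.9 0.1] w 0.0562
0.09228739433904105
lid heights [0.0658 0.0674 0.3085 0.3133]
slope [-0.0012905   0.00039597  0.06724058]
(array([378.67689291, 264.68996584]), np.float64(50.110464563451806))
w4
lid_oblong grip c 469.3 92.9 size 39.5 16.7 yaw 20.4 plate c 468.9 92.4 size 121.2 76.3 yaw 19.6
lid_square grip c 594.1 182.1 size 16.3 10.2 yaw -70.6 plate c 586.6 179.2 size 90.1 43.9 yaw -70.6
tin_small 824 rim [525.  377.1  34.5]
```

View pics/w4.png

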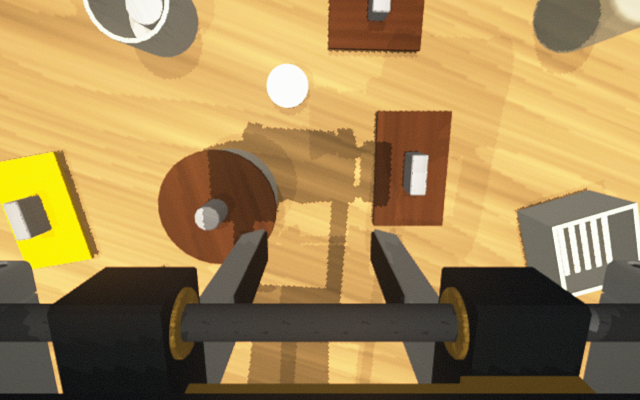

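Large lid is seated and level, with the plate at about 66 mm, centred to within 1 mm. The oblong lid's grip at (416,173) is next.

```bash
python3 -m inch '[{"linear":[0.45,-0.87,-0.5],"twist":0,"gripper":0.6},{"linear":[0.45,-0.87,-0.9],"twist":0,"gripper":0.6},{"linear":[0.45,-0.87,-0.9],"twist":0,"gripper":0.6},{"linear":[0.45,-0.87,-0.9],"twist":0,"gripper":0.6},{"linear":[0.45,-0.87,-0.9],"twist":0,"gripper":0.6}]'
python3 -m inch '[{"linear":[0,0,-0.3],"twist":0,"gripper":0.6},{"linear":[0,0,-0.6],"twist":0,"gripper":0.6},{"linear":[0,0,-0.8],"twist":0,"gripper":0.6},{"linear":[0,0,-0.92],"twist":0,"gripper":0.6},{"linear":[0,0,-0.92],"twist":0,"gripper":0.6},{"linear":[0,0,-0.92],"twist":0,"gripper":0.6},{"linear":[0,0,-0.92],"twist":0,"gripper":0},{"linear":[0,0,-0.92],"twist":0,"gripper":0},{"linear":[0,0,-0.92],"twist":0,"gripper":0},{"linear":[0,0,-0.92],"twist":0,"gripper":0}]'
python3 -m inch '[{"linear":[0,0,0],"twist":0,"gripper":0},{"linear":[0,0,0],"twist":0,"gripper":0},{"linear":[0,0,0],"twist":0,"gripper":0},{"linear":[0,0,0],"twist":0,"gripper":0},{"linear":[0,0,0],"twist":0,"gripper":0}]'
```

```text
time: 7.85
tool_pos: [0.4669, 0.0921, 0.1276]
ee_rot: [-3.139, 0.008, 0.336]
wrist_force: [0.2, 0.9, 1.1]
width: 0.0565
time: 8.68
tool_pos: [0.4699, 0.093, 0.0407]
ee_rot: [3.141, -0.002, 0.337]
wrist_force: [-0.5, 0.3, 0.4]
width: 0.033
time: 9.1
tool_pos: [0.4693, 0.0927, 0.0397]
ee_rot: [3.141, -0.0, 0.337]
wrist_force: [0.3, -0.4, 2.5]
width: 0.0155
```

```bash
python3 -m inch '[{"linear":[0,0,0.3],"twist":0,"gripper":0},{"linear":[0,0,0.6],"twist":0,"gripper":0},{"linear":[0,0,1],"twist":0,"gripper":0},{"linear":[0,0,1],"twist":0,"gripper":0},{"linear":[0,0,1],"twist":0,"gripper":0}]'
python3 -m inch '[{"linear":[0.1,-0.9,0.6],"twist":0.1,"gripper":0},{"linear":[0.1,-0.9,0.6],"twist":0.2,"gripper":0},{"linear":[0.1,-0.9,0.6],"twist":0.3,"gripper":0},{"linear":[0.1,-0.9,0.6],"twist":0.4,"gripper":0},{"linear":[0.1,-0.9,0.6],"twist":0.5,"gripper":0},{"linear":[0.1,-0.9,0.6],"twist":0.5,"gripper":0}]'
python3 -c "
import meas
meas.lids={}
meas.tins={k:v for k,v in meas.tins.items() if k in('tin_oblong','tin_square')}
meas.run(['w1','w2'])"
```

```text
time: 9.52
tool_pos: [0.4709, 0.0929, 0.1421]
ee_rot: [3.14, -0.006, 0.337]
wrist_force: [-0.3, -0.2, -1.8]
width: 0.0157
time: 10.02
tool_pos: [0.4782, 0.0023, 0.1973]
ee_rot: [-3.138, 0.002, 0.861]
wrist_force: [-0.3, 0.5, -0.8]
width: 0.0156
w1
tin_square 1176 rim c 444.9 -108.8 size 81.4 49.5 yaw -53.3
tin_oblong 2124 rim c 553.4 -378.3 size 113.0 68.0 yaw 82.3
w2
tin_square 1311 rim c 442.7 -110.7 size 81.5 43.4 yaw -53.1
tin_oblong 2332 rim c 553.5 -378.4 size 112.9 68.0 yaw 82.3
```

```bash
python3 -m inch '[{"linear":[0.25,-1,0],"twist":0.1,"gripper":0},{"linear":[0.25,-1,0],"twist":0.2,"gripper":0},{"linear":[0.25,-1,0],"twist":0.3,"gripper":0},{"linear":[0.25,-1,0],"twist":0.4,"gripper":0},{"linear":[0.25,-1,0],"twist":0.5,"gripper":0},{"linear":[0.25,-1,0],"twist":0.55,"gripper":0}]'
python3 -m inch '[{"linear":[0.25,-1,0],"twist":0,"gripper":0},{"linear":[0.25,-1,0],"twist":0,"gripper":0},{"linear":[0.25,-1,0],"twist":0,"gripper":0}]'
python3 -m inch '[{"linear":[0.25,-1,0],"twist":0,"gripper":0},{"linear":[0.25,-1,0],"twist":0,"gripper":0},{"linear":[0.25,-1,0],"twist":0,"gripper":0},{"linear":[0.25,-1,0],"twist":0,"gripper":0}]'
python3 -m inch '[{"linear":[0,-0.81,0],"twist":0,"gripper":0},{"linear":[0,-0.81,0],"twist":0,"gripper":0},{"linear":[0,-0.81,-0.5],"twist":0,"gripper":0},{"linear":[0,-0.81,-0.9],"twist":0,"gripper":0},{"linear":[0,-0.81,-0.9],"twist":0,"gripper":0},{"linear":[0,-0.81,-0.9],"twist":0,"gripper":0},{"linear":[0,-0.81,-0.9],"twist":0,"gripper":0}]'
python3 -c "
from wr import *
s=wsnap('w5')"
```

```text
time: 10.52
tool_pos: [0.5033, -0.0973, 0.1969]
ee_rot: [-3.137, -0.001, 1.437]
wrist_force: [-0.4, 0.2, -0.5]
width: 0.016
time: 10.77
tool_pos: [0.5289, -0.2, 0.1968]
ee_rot: [-3.138, 0.001, 1.432]
wrist_force: [-0.4, -0.2, -0.8]
width: 0.0157
time: 11.1
tool_pos: [0.5535, -0.3009, 0.1956]
ee_rot: [-3.137, -0.0, 1.43]
wrist_force: [-0.2, -0.1, -1.3]
width: 0.0154
time: 11.68
tool_pos: [0.5543, -0.3771, 0.1095]
ee_rot: [-3.141, -0.001, 1.437]
wrist_force: [0.2, -0.0, -0.8]
width: 0.0156
t 11.68 tcp [ 0.5543 -0.3771  0.1095] rot [-1.7994e+02 -5.0000e-02  8.2330e+01] F [ 0.2 -0.  -0.8] w 0.0156
```

View pics/w5.png

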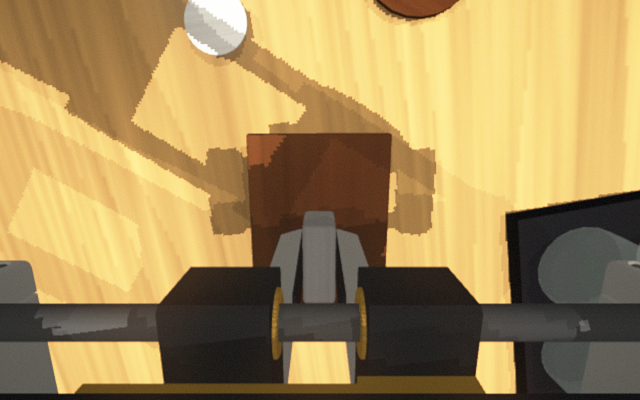

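The lid is over the tin and hides it. I'll lower it.

```bash
python3 -m inch '[{"linear":[0,0,-0.05],"twist":0,"gripper":0},{"linear":[0,0,-0.1],"twist":0,"gripper":0},{"linear":[0,0,-0.15],"twist":0,"gripper":0},{"linear":[0,0,-0.19],"twist":0,"gripper":0},{"linear":[0,0,-0.22],"twist":0,"gripper":0},{"linear":[0,0,-0.23],"twist":0,"gripper":0},{"linear":[0,0,-0.23],"twist":0,"gripper":0},{"linear":[0,0,-0.23],"twist":0,"gripper":0}]'
```

```text
time: 12.4
tool_pos: [0.5542, -0.3782, 0.0867]
ee_rot: [3.141, -0.0, 1.437]
wrist_force: [-0.2, 0.4, 0.3]
width: 0.0157
```

```bash
python3 -m inch '[{"linear":[0,0,0],"twist":0,"gripper":0.6},{"linear":[0,0,0],"twist":0,"gripper":0.6},{"linear":[0,0,0],"twist":0,"gripper":0.6},{"linear":[0,0,0],"twist":0,"gripper":0.6},{"linear":[0,0,0.2],"twist":0,"gripper":0.6},{"linear":[0,0,0.6],"twist":0,"gripper":0.6},{"linear":[0,0,1],"twist":0,"gripper":0.6},{"linear":[0,0,1],"twist":0,"gripper":0.6},{"linear":[0,0,1],"twist":0,"gripper":0.6}]'
python3 -m inch '[{"linear":[0,0.8,0.3],"twist":-0.1,"gripper":0.6},{"linear":[0,0.8,0.3],"twist":-0.2,"gripper":0.6},{"linear":[0,0.8,0.3],"twist":-0.3,"gripper":0.6},{"linear":[0,0.8,0.3],"twist":-0.4,"gripper":0.6},{"linear":[0,0.8,0.3],"twist":-0.5,"gripper":0.6},{"linear":[0,0.8,0.3],"twist":-0.6,"gripper":0.6},{"linear":[0,0.8,0.3],"twist":-0.7,"gripper":0.6},{"linear":[0,0.8,0.3],"twist":-0.8,"gripper":0.6},{"linear":[0,0.8,0.3],"twist":-0.9,"gripper":0.6},{"linear":[0,0.8,0.3],"twist":-0.95,"gripper":0.6}]'
python3 -m inch '[{"linear":[0,0,0],"twist":0,"gripper":0.6},{"linear":[0,0,0],"twist":0,"gripper":0.6}]'
python3 -c "
from wr import *
s=wsnap('w6')
import meas
P=cloud(s)
m=(np.hypot(P[...,0]-.554,P[...,1]+.378)<.08)&(P[...,2]>.056)&(P[...,2]<.066)
A=np.c_[P[m][:,:2],np.ones(m.sum())];print('h',np.median(P[m][:,2]),'slope',np.linalg.lstsq(A,P[m][:,2],rcond=None)[0])
v,u=np.nonzero(m);print('seated',meas.rect(onplane(s,np.c_[u,v],.061)[:,:2]))
meas.tins={}
meas.lids={k:v for k,v in meas.lids.items() if k in('lid_small',)}
meas.run(['w6'])
"
```

```text
time: 13.15
tool_pos: [0.5557, -0.3795, 0.1914]
ee_rot: [3.134, 0.005, 1.437]
wrist_force: [-0.0, 0.5, -0.9]
width: 0.0562
time: 13.98
tool_pos: [0.5535, -0.2978, 0.2141]
ee_rot: [-3.139, 0.002, 0.437]
wrist_force: [0.0, -0.7, -0.2]
width: 0.0561
time: 14.15
tool_pos: [0.5537, -0.2979, 0.2147]
ee_rot: [-3.139, 0.001, 0.443]
wrist_force: [0.6, 0.7, 0.4]
width: 0.0562
t 14.15 tcp [ 0.5537 -0.2979  0.2147] rot [-1.7987e+02  9.0000e-02  2.5400e+01] F [0.6 0.7 0.4] w 0.0562
h 0.06157360511386152 slope [-2.53738831e-03 -8.07764966e-05  6.29538787e-02]
seated c 554.9 -378.9 size 122.6 75.9 yaw 82.4
w6
lid_small grip c 643.0 -214.8 size 21.3 20.3 yaw 71.2 plate [ 643.3 -214.4   39.6]
```

View pics/w6.png

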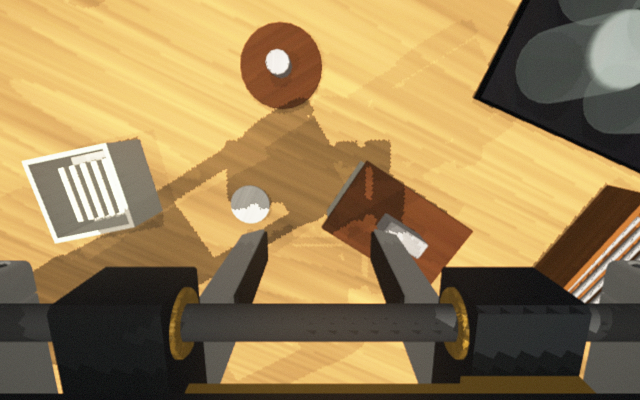

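Oblong lid is seated: centre (554.9,-378.9), yaw 82.4, plate at 61 mm. The small lid's knob is at (277,62), centre (643,-214.5).

```bash
python3 -m inch '[{"linear":[0.89,0.83,-0.4],"twist":0,"gripper":0.6},{"linear":[0.89,0.83,-0.8],"twist":0,"gripper":0.6},{"linear":[0.89,0.83,-0.8],"twist":0,"gripper":0.6},{"linear":[0.89,0.83,-0.8],"twist":0,"gripper":0.6},{"linear":[0.89,0.83,-0.8],"twist":0,"gripper":0.6},{"linear":[0.89,0.83,-0.8],"twist":0,"gripper":0.6}]'
python3 -m inch '[{"linear":[0,0,-0.3],"twist":0,"gripper":0.6},{"linear":[0,0,-0.6],"twist":0,"gripper":0.6},{"linear":[0,0,-0.85],"twist":0,"gripper":0.6},{"linear":[0,0,-0.97],"twist":0,"gripper":0.6},{"linear":[0,0,-0.97],"twist":0,"gripper":0.6},{"linear":[0,0,-0.97],"twist":0,"gripper":0.6},{"linear":[0,0,-0.97],"twist":0,"gripper":0},{"linear":[0,0,-0.97],"twist":0,"gripper":0},{"linear":[0,0,-0.97],"twist":0,"gripper":0},{"linear":[0,0,-0.97],"twist":0,"gripper":0}]'
python3 -m inch '[{"linear":[0,0,0],"twist":0,"gripper":0},{"linear":[0,0,0],"twist":0,"gripper":0},{"linear":[0,0,0],"twist":0,"gripper":0},{"linear":[0,0,0],"twist":0,"gripper":0},{"linear":[0,0,0],"twist":0,"gripper":0}]'
python3 -c "
import meas
meas.lids={}
meas.tins={k:v for k,v in meas.tins.items() if k in('tin_square',)}
meas.run(['w6'])"
```

```text
time: 14.7
tool_pos: [0.6425, -0.2146, 0.1347]
ee_rot: [-3.14, 0.003, 0.444]
wrist_force: [-0.1, -1.1, 0.5]
width: 0.0565
time: 15.53
tool_pos: [0.6437, -0.2155, 0.0408]
ee_rot: [3.14, -0.001, 0.442]
wrist_force: [0.2, -0.1, 0.1]
width: 0.033
time: 15.95
tool_pos: [0.6433, -0.215, 0.04]
ee_rot: [3.141, -0.0, 0.442]
wrist_force: [-0.3, 1.0, 2.7]
width: 0.0212
w6
tin_square 2080 rim c 459.0 -99.7 size 84.4 80.2 yaw -52.9
```

```bash
python3 -m inch '[{"linear":[0,0,0.3],"twist":0,"gripper":0},{"linear":[0,0,0.6],"twist":0,"gripper":0},{"linear":[0,0,1],"twist":0,"gripper":0},{"linear":[0,0,1],"twist":0,"gripper":0},{"linear":[0,0,1],"twist":0,"gripper":0}]'
python3 -m inch '[{"linear":[-0.24,0.3,0.7],"twist":0,"gripper":0},{"linear":[-0.24,0.97,0.7],"twist":0,"gripper":0},{"linear":[-0.24,0.97,0.7],"twist":0,"gripper":0},{"linear":[-0.24,0.97,0.7],"twist":0,"gripper":0}]'
python3 -m inch '[{"linear":[-0.24,0.97,0],"twist":0,"gripper":0},{"linear":[-0.24,0.97,0],"twist":0,"gripper":0},{"linear":[-0.24,0.97,0],"twist":0,"gripper":0}]'
python3 -m inch '[{"linear":[-0.24,0.97,0],"twist":0,"gripper":0},{"linear":[-0.24,0.97,0],"twist":0,"gripper":0},{"linear":[-0.24,0.97,0],"twist":0,"gripper":0}]'
python3 -m inch '[{"linear":[-0.24,0.97,0],"twist":0,"gripper":0},{"linear":[-0.24,0.97,0],"twist":0,"gripper":0},{"linear":[-0.24,0.97,0],"twist":0,"gripper":0}]'
python3 -m inch '[{"linear":[-0.22,0.97,0],"twist":0,"gripper":0},{"linear":[-0.22,0.97,0],"twist":0,"gripper":0},{"linear":[-0.22,0.97,0],"twist":0,"gripper":0},{"linear":[-0.22,0.97,0],"twist":0,"gripper":0},{"linear":[-0.22,0.97,0],"twist":0,"gripper":0}]'
python3 -c "
from wr import *
s=wsnap('w7')
import meas
meas.tins={k:v for k,v in meas.tins.items() if k in('tin_small',)}
meas.lids={k:v for k,v in meas.lids.items() if k in('lid_square',)}
meas.run(['w7'])
"
```

```text
time: 16.37
tool_pos: [0.645, -0.2161, 0.1434]
ee_rot: [3.136, -0.005, 0.442]
wrist_force: [-0.7, 0.5, -0.9]
width: 0.0215
time: 16.7
tool_pos: [0.6192, -0.113, 0.2115]
ee_rot: [-3.14, -0.004, 0.447]
wrist_force: [0.3, -0.5, 0.2]
width: 0.0214
time: 16.95
tool_pos: [0.5932, -0.017, 0.207]
ee_rot: [-3.137, 0.003, 0.445]
wrist_force: [0.2, -0.5, -0.4]
width: 0.0213
time: 17.2
tool_pos: [0.5689, 0.0799, 0.2068]
ee_rot: [-3.138, 0.004, 0.446]
wrist_force: [-0.9, -0.1, -0.7]
width: 0.0213
time: 17.45
tool_pos: [0.5448, 0.1768, 0.2067]
ee_rot: [-3.138, 0.004, 0.446]
wrist_force: [0.1, -1.0, -0.9]
width: 0.0212
time: 17.87
tool_pos: [0.5243, 0.27, 0.2069]
ee_rot: [3.141, 0.004, 0.444]
wrist_force: [0.8, -0.3, -0.2]
width: 0.0215
t 17.87 tcp [0.5243 0.27   0.2069] rot [179.96   0.24  25.43] F [ 0.8 -0.3 -0.2] w 0.0215
w7
lid_square grip c 609.4 187.7 size 39.7 16.8 yaw 17.9 plate c 609.5 187.2 size 90.4 89.8 yaw -71.9
tin_small 1386 rim [526.  378.3  34.8]
```

View pics/w7.png

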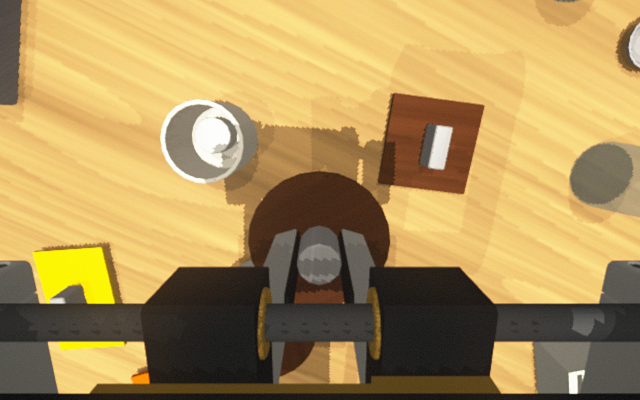

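Small tin rim at (208,140) measures centre (526,378), radius 34.8. I'll place the lid there.

```bash
python3 -m inch '[{"linear":[0.01,1,0],"twist":0,"gripper":0},{"linear":[0.01,1,0],"twist":0,"gripper":0},{"linear":[0.01,1,0],"twist":0,"gripper":0}]'
python3 -m inch '[{"linear":[0,0.08,-0.2],"twist":0,"gripper":0},{"linear":[0,0.08,-0.4],"twist":0,"gripper":0},{"linear":[0,0.08,-0.7],"twist":0,"gripper":0},{"linear":[0,0.08,-0.85],"twist":0,"gripper":0},{"linear":[0,0.08,-0.85],"twist":0,"gripper":0},{"linear":[0,0.08,-0.85],"twist":0,"gripper":0},{"linear":[0,0.08,-0.85],"twist":0,"gripper":0}]'
python3 -m inch '[{"linear":[0,0,-0.05],"twist":0,"gripper":0},{"linear":[0,0,-0.1],"twist":0,"gripper":0},{"linear":[0,0,-0.15],"twist":0,"gripper":0},{"linear":[0,0,-0.19],"twist":0,"gripper":0},{"linear":[0,0,-0.22],"twist":0,"gripper":0},{"linear":[0,0,-0.23],"twist":0,"gripper":0},{"linear":[0,0,-0.23],"twist":0,"gripper":0},{"linear":[0,0,-0.23],"twist":0,"gripper":0}]'
```

```text
time: 18.17
tool_pos: [0.5263, 0.3716, 0.2081]
ee_rot: [-3.14, 0.001, 0.442]
wrist_force: [-0.3, -0.9, -0.6]
width: 0.021
time: 18.75
tool_pos: [0.5274, 0.377, 0.1257]
ee_rot: [3.141, -0.002, 0.44]
wrist_force: [0.8, -0.4, -0.5]
width: 0.0212
time: 19.42
tool_pos: [0.526, 0.3778, 0.1019]
ee_rot: [3.141, 0.0, 0.442]
wrist_force: [-1.9, -0.2, 1.5]
width: 0.0214
```

```bash
python3 -m inch '[{"linear":[0,0,0],"twist":0,"gripper":0.6},{"linear":[0,0,0],"twist":0,"gripper":0.6},{"linear":[0,0,0],"twist":0,"gripper":0.6},{"linear":[0,0,0],"twist":0,"gripper":0.6},{"linear":[0,0,0.2],"twist":0,"gripper":0.6},{"linear":[0,0,0.6],"twist":0,"gripper":0.6},{"linear":[0,0,1],"twist":0,"gripper":0.6},{"linear":[0,0,1],"twist":0,"gripper":0.6},{"linear":[0,0,1],"twist":0,"gripper":0.6}]'
python3 -m inch '[{"linear":[0.3,-1,0.2],"twist":-0.06,"gripper":0.6},{"linear":[0.3,-1,0.2],"twist":-0.12,"gripper":0.6},{"linear":[0.3,-1,0.2],"twist":-0.12,"gripper":0.6},{"linear":[0.3,-1,0.2],"twist":-0.12,"gripper":0.6},{"linear":[0.3,-1,0.2],"twist":-0.12,"gripper":0.6},{"linear":[0.3,-1,0.2],"twist":-0.12,"gripper":0.6}]'
python3 -c "
from wr import *
s=wsnap('w8')
import meas
P=cloud(s)
m=(np.hypot(P[...,0]-.526,P[...,1]-.378)<.08)&(P[...,2]>.068)&(P[...,2]<.084)
A=np.c_[P[m][:,:2],np.ones(m.sum())];print('h',np.median(P[m][:,2]),'slope',np.linalg.lstsq(A,P[m][:,2],rcond=None)[0])
v,u=np.nonzero(m);print('seated',meas.circ(cv2.convexHull((onplane(s,np.c_[u,v],.076)[:,:2]*1000).astype(np.float32))[:,0]))
meas.tins={}
meas.lids={k:v for k,v in meas.lids.items() if k in('lid_square',)}
meas.run(['w8'])
"
```

```text
time: 20.17
tool_pos: [0.5278, 0.3788, 0.2061]
ee_rot: [-3.141, -0.009, 0.442]
wrist_force: [0.3, -0.7, -0.7]
width: 0.0562
time: 20.67
tool_pos: [0.5555, 0.2781, 0.2198]
ee_rot: [-3.141, 0.003, 0.316]
wrist_force: [-0.0, 0.4, -0.1]
width: 0.0562
t 20.67 tcp [0.5555 0.2781 0.2198] rot [-1.7997e+02  1.6000e-01  1.8130e+01] F [-0.   0.4 -0.1] w 0.0562
h 0.07674746675749877 slope [-0.00454862  0.00273307  0.07812043]
seated (array([526.92616481, 376.98544707]), np.float64(40.02915218710837))
w8
lid_square grip c 609.5 187.7 size 38.8 16.9 yaw 18.1 plate c 609.3 187.1 size 90.4 89.3 yaw -71.8
```

View pics/w8.png

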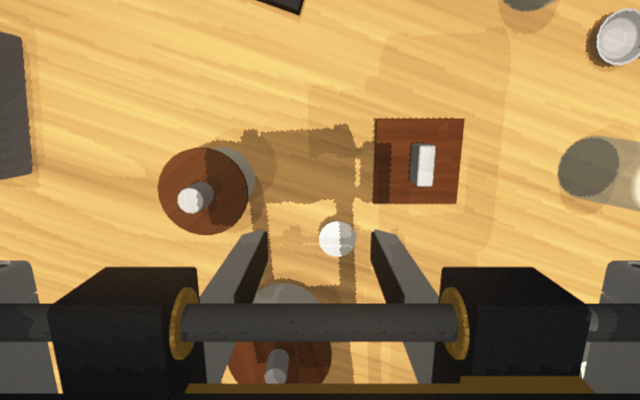

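Small lid is seated: centre (527,377), plate at 76 mm. The square lid's bar is at (423,165), yaw 18.1.

```bash
python3 -m inch '[{"linear":[0.53,-0.9,-0.4],"twist":0,"gripper":0.6},{"linear":[0.53,-0.9,-0.8],"twist":0,"gripper":0.6},{"linear":[0.53,-0.9,-0.9],"twist":0,"gripper":0.6},{"linear":[0.53,-0.9,-0.9],"twist":0,"gripper":0.6},{"linear":[0.53,-0.9,-0.9],"twist":0,"gripper":0.6}]'
python3 -m inch '[{"linear":[0,0,-0.3],"twist":0,"gripper":0.6},{"linear":[0,0,-0.6],"twist":0,"gripper":0.6},{"linear":[0,0,-0.8],"twist":0,"gripper":0.6},{"linear":[0,0,-0.92],"twist":0,"gripper":0.6},{"linear":[0,0,-0.92],"twist":0,"gripper":0.6},{"linear":[0,0,-0.92],"twist":0,"gripper":0.6},{"linear":[0,0,-0.92],"twist":0,"gripper":0},{"linear":[0,0,-0.92],"twist":0,"gripper":0},{"linear":[0,0,-0.92],"twist":0,"gripper":0},{"linear":[0,0,-0.92],"twist":0,"gripper":0}]'
python3 -m inch '[{"linear":[0,0,0],"twist":0,"gripper":0},{"linear":[0,0,0],"twist":0,"gripper":0},{"linear":[0,0,0],"twist":0,"gripper":0},{"linear":[0,0,0],"twist":0,"gripper":0},{"linear":[0,0,0],"twist":0,"gripper":0}]'
python3 -m inch '[{"linear":[0,0,0.3],"twist":0,"gripper":0},{"linear":[0,0,0.6],"twist":0,"gripper":0},{"linear":[0,0,1],"twist":0,"gripper":0},{"linear":[0,0,1],"twist":0,"gripper":0},{"linear":[0,0,1],"twist":0,"gripper":0}]'
```

```text
time: 21.13
tool_pos: [0.6067, 0.1865, 0.1253]
ee_rot: [-3.141, 0.011, 0.315]
wrist_force: [-0.6, 0.6, -0.2]
width: 0.0561
time: 21.97
tool_pos: [0.6098, 0.1879, 0.0408]
ee_rot: [3.141, -0.002, 0.316]
wrist_force: [0.4, -0.5, 0.1]
width: 0.0332
time: 22.38
tool_pos: [0.6093, 0.1876, 0.0397]
ee_rot: [3.141, -0.0, 0.316]
wrist_force: [-0.9, -0.7, 0.7]
width: 0.0157
time: 22.8
tool_pos: [0.6111, 0.1883, 0.1431]
ee_rot: [3.141, -0.007, 0.316]
wrist_force: [-1.0, -1.2, -1.2]
width: 0.0158
```

```bash
python3 -m inch '[{"linear":[-0.7,-0.6,0.6],"twist":0,"gripper":0},{"linear":[-0.7,-0.6,0.6],"twist":0,"gripper":0},{"linear":[-0.7,-0.6,0.6],"twist":0,"gripper":0},{"linear":[-0.7,-0.6,0.6],"twist":0,"gripper":0}]'
python3 -m inch '[{"linear":[-0.7,-0.6,0],"twist":0,"gripper":0},{"linear":[-0.7,-0.6,0],"twist":0,"gripper":0},{"linear":[-0.7,-0.6,0],"twist":0,"gripper":0}]'
python3 -m inch '[{"linear":[-0.69,-0.58,0],"twist":0,"gripper":0},{"linear":[-0.69,-0.58,0],"twist":0,"gripper":0},{"linear":[-0.69,-0.58,0],"twist":0,"gripper":0},{"linear":[-0.69,-0.58,0],"twist":0,"gripper":0},{"linear":[-0.69,-0.58,0],"twist":0,"gripper":0},{"linear":[-0.69,-0.58,0],"twist":0,"gripper":0}]'
python3 -c "
from wr import *
s=wsnap('w9')
import meas
meas.lids={}
meas.tins={k:v for k,v in meas.tins.items() if k in('tin_square',)}
meas.run(['w9'])
P=cloud(s);z=P[...,2];m=(np.hypot(P[...,0]-.4585,P[...,1]+.098)<.085)&(z>.0585)&(z<.064)
v,u=np.nonzero(m);Q=onplane(s,np.c_[u,v],.06)[:,:2]
r=[meas.rect(Q)];print(r)
a=np.radians(37.2);R=np.array([[np.cos(a),np.sin(a)],[-np.sin(a),np.cos(a)]])
for d in(-1,0,1):
  a=np.radians(37.2+d);R=np.array([[np.cos(a),np.sin(a)],[-np.sin(a),np.cos(a)]]);q=Q@R.T
  lo,hi=np.percentile(q,.5,axis=0),np.percentile(q,99.5,axis=0);print(d,(hi-lo).round(4),((lo+hi)/2@R).round(4))
"
```

```text
time: 23.13
tool_pos: [0.5377, 0.1258, 0.2015]
ee_rot: [3.14, -0.002, 0.314]
wrist_force: [1.0, 0.8, -0.5]
width: 0.0159
time: 23.38
tool_pos: [0.4645, 0.0657, 0.1958]
ee_rot: [-3.141, 0.009, 0.314]
wrist_force: [0.4, -0.3, -1.2]
width: 0.016
time: 23.88
tool_pos: [0.4011, 0.0105, 0.199]
ee_rot: [-3.141, 0.0, 0.317]
wrist_force: [-0.2, -0.6, -1.4]
width: 0.0162
t 23.88 tcp [0.4011 0.0105 0.199 ] rot [-179.95    0.     18.16] F [-0.2 -0.6 -1.4] w 0.0162
w9
tin_square 2148 rim c 458.4 -98.1 size 81.1 80.8 yaw -52.9
['c 458.4 -98.4 size 80.6 80.5 yaw -52.9']
-1 [0.0807 0.0809] [ 0.4584 -0.0985]
0 [0.0803 0.0804] [ 0.4584 -0.0985]
1 [0.0808 0.081 ] [ 0.4585 -0.0984]
```

View pics/w9.png

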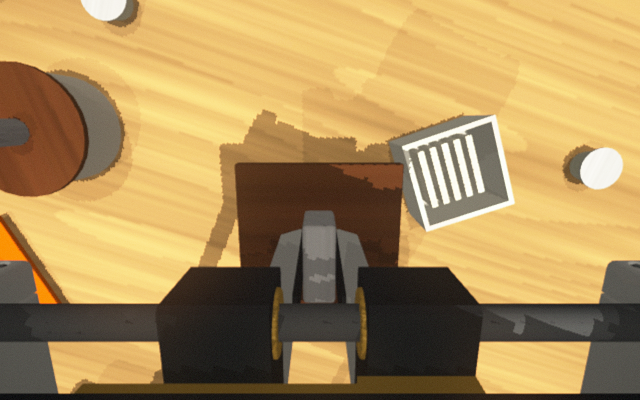

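Square tin mouth at about (455,172): centre (458.4,-98.4), 80.5 mm wide, yaw 37.1. That needs a turn of +19.

```bash
python3 -m inch '[{"linear":[0.58,-1,0],"twist":0.1,"gripper":0},{"linear":[0.58,-1,0],"twist":0.2,"gripper":0},{"linear":[0.58,-1,0],"twist":0.3,"gripper":0},{"linear":[0.58,-1,0],"twist":0.317,"gripper":0},{"linear":[0.58,-1,0],"twist":0.317,"gripper":0}]'
python3 -m inch '[{"linear":[0,-0.08,-0.2],"twist":0,"gripper":0},{"linear":[0,-0.08,-0.4],"twist":0,"gripper":0},{"linear":[0,-0.08,-0.7],"twist":0,"gripper":0},{"linear":[0,-0.08,-0.85],"twist":0,"gripper":0},{"linear":[0,-0.08,-0.85],"twist":0,"gripper":0},{"linear":[0,-0.08,-0.85],"twist":0,"gripper":0},{"linear":[0,-0.08,-0.85],"twist":0,"gripper":0}]'
python3 -m inch '[{"linear":[0,0,-0.05],"twist":0,"gripper":0},{"linear":[0,0,-0.1],"twist":0,"gripper":0},{"linear":[0,0,-0.15],"twist":0,"gripper":0},{"linear":[0,0,-0.19],"twist":0,"gripper":0},{"linear":[0,0,-0.22],"twist":0,"gripper":0},{"linear":[0,0,-0.23],"twist":0,"gripper":0},{"linear":[0,0,-0.23],"twist":0,"gripper":0},{"linear":[0,0,-0.23],"twist":0,"gripper":0}]'
```

```text
time: 24.35
tool_pos: [0.4593, -0.0906, 0.1984]
ee_rot: [-3.139, 0.001, 0.647]
wrist_force: [0.1, 1.0, -0.6]
width: 0.0155
time: 24.93
tool_pos: [0.4591, -0.0976, 0.1159]
ee_rot: [3.14, -0.001, 0.649]
wrist_force: [1.1, 0.1, -0.2]
width: 0.0154
time: 25.6
tool_pos: [0.4582, -0.0983, 0.0917]
ee_rot: [3.141, -0.0, 0.648]
wrist_force: [-1.3, 0.6, 0.4]
width: 0.0158
```

Pose is as planned, so I release, retreat away from the view and check all four.

```bash
python3 -m inch '[{"linear":[0,0,0],"twist":0,"gripper":0.6},{"linear":[0,0,0],"twist":0,"gripper":0.6},{"linear":[0,0,0],"twist":0,"gripper":0.6},{"linear":[0,0,0],"twist":0,"gripper":0.6},{"linear":[0,0,0.2],"twist":0,"gripper":0.6},{"linear":[0,0,0.6],"twist":0,"gripper":0.6},{"linear":[0,0,1],"twist":0,"gripper":0.6},{"linear":[0,0,1],"twist":0,"gripper":0.6},{"linear":[0,0,1],"twist":0,"gripper":0.6}]'
python3 -m inch '[{"linear":[-0.9,0.3,0.7],"twist":0,"gripper":0.6},{"linear":[-0.9,0.3,0.7],"twist":0,"gripper":0.6},{"linear":[-0.9,0.3,0.7],"twist":0,"gripper":0.6},{"linear":[-0.9,0.3,0.7],"twist":0,"gripper":0.6},{"linear":[-0.9,0.3,0.7],"twist":0,"gripper":0.6},{"linear":[-0.9,0.3,0.7],"twist":0,"gripper":0.6}]'
python3 - <<'E'
from wr import *
import meas
s=wsnap('w10')
for n in('scene','side'):
    q=robot.snapshot(n);pickle.dump(q,open(f'pics/{n}1.pkl','wb'));cv2.imwrite(f'pics/{n}1.png',q['image'][:,:,::-1])
T={"large":(.379,.2645,.066,1,.06),"small":(.526,.378,.076,1,.05),"square":(.4585,-.098,.066,0,.07),"oblong":(.554,-.378,.061,0,.075)}
for n in('w10','scene1','side1'):
    q=load(n);P=cloud(q);z=P[...,2];print(n)
    for k,(x,y,h,r,R) in T.items():
        m=(np.hypot(P[...,0]-x,P[...,1]-y)<R)&(abs(z-h)<.006)
        if m.sum()<100: continue
        A=np.c_[P[m][:,:2],np.ones(m.sum())];sl=np.degrees(np.linalg.lstsq(A,P[m][:,2],rcond=None)[0][:2])
        v,u=np.nonzero(m);Q=onplane(q,np.c_[u,v],h)[:,:2]
        H=cv2.convexHull((Q*1000).astype(np.float32))[:,0]
        print(k,'h',np.median(z[m]).round(4),'tilt',sl.round(2),meas.circ(H) if r else meas.rect(Q))
E
```

```text
time: 26.35
tool_pos: [0.4599, -0.0988, 0.1949]
ee_rot: [3.135, -0.004, 0.648]
wrist_force: [0.1, 0.5, -0.3]
width: 0.0564
time: 26.85
tool_pos: [0.368, -0.0682, 0.2598]
ee_rot: [-3.14, 0.001, 0.648]
wrist_force: [1.0, -0.5, -0.1]
width: 0.0564
t 26.85 tcp [ 0.368  -0.0682  0.2598] rot [-1.7991e+02  7.0000e-02  3.7130e+01] F [ 1.  -0.5 -0.1] w 0.0564
w10
large h 0.0667 tilt [0.88 1.98] (array([368.16141722, 252.52577101]), np.float64(42.4857837767345))
square h 0.0664 tilt [-0.09 -0.  ] c 458.1 -98.4 size 90.1 89.7 yaw -52.8
oblong h 0.061 tilt [ 0.18 -0.61] c 530.3 -342.3 size 107.2 50.5 yaw 49.5
scene1
large h 0.0651 tilt [-0.41  0.28] (array([384.5046178 , 261.27273629]), np.float64(55.69813967265472))
small h 0.0753 tilt [-0.99  0.47] (array([533.07527348, 373.73626628]), np.float64(40.68204595211341))
square h 0.0654 tilt [-0.53  0.04] c 463.6 -99.3 size 94.3 93.2 yaw 36.7
oblong h 0.0604 tilt [-0.65  0.02] c 559.1 -378.6 size 123.1 81.1 yaw 82.2
side1
large h 0.0652 tilt [-0.14 -0.06] (array([375.82363457, 268.03861548]), np.float64(55.33553517883261))
small h 0.0753 tilt [ 0.43 -0.21] (array([523.94282097, 381.36394403]), np.float64(40.70120500011698))
square h 0.0649 tilt [ 0.21 -0.01] c 454.8 -92.5 size 96.3 91.4 yaw -52.8
oblong h 0.0596 tilt [ 0.02 -0.  ] c 550.8 -371.7 size 128.1 78.6 yaw 81.8
```

View pics/scene1.png

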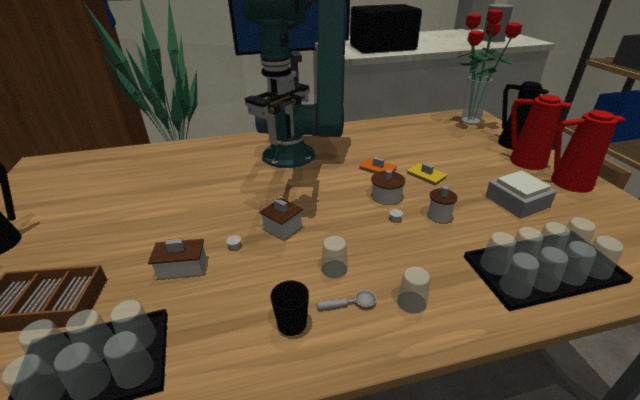

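View pics/w10.png

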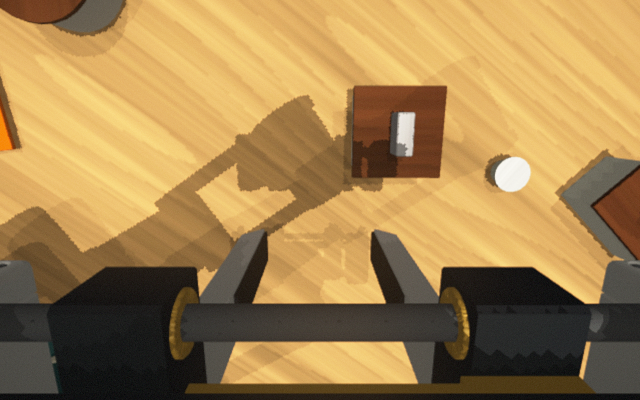

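The scene view shows lids seated on the tins at (179,258), (282,218), (388,188) and (441,205). The glass still stands at (334,256).

```bash
python3 -c "
from bench import robot
print(robot.close_job())"
```

```text
the job is handed in; nothing more can be done
None
```

All four lids are on their own canisters and the job is handed in, at about 27 s of the 96 s allowed. I gripped each lid by its knob or bar, carried it clear of the other things, lowered it at the canister's centre and turn as measured by the wrist camera, and released it.

**Seating:** plate tops read within about 1.5 mm of the expected 66 mm (large), 76 mm (small), 66 mm (square) and 61 mm (oblong). Where a plate was seen whole, the fitted tilts were within about 1°.

**Alignment:** wrist views after each release put the square lid within 0.5 mm of its canister. The other three were within about 1.5 mm. Square and oblong turns matched to about 0.1°.

**Other things:** the last scene picture shows the glass standing and the orange and yellow look-alikes in place. Wrist force readings stayed under about 3 N.

**Checks that disagreed:**
- **Fixed cameras:** the scene and side cameras differ from each other, and from the wrist camera, by several mm in position. They did so from the start, so I relied on the wrist camera.
- **Last wrist view:** it cut off the large and oblong lids, so its off-centre readings for those two, and the 2° tilt for the large lid, do not count.

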